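Hang the parts caddy on its two-hook stand

TASK

Lift the standing parts caddy by the black grip on its top bar and hang the bar in the pockets of both hooks of the bench stand, centred between them. The hooks may stand at unequal heights, so before letting go press down gently until you feel that each hook carries at least 5 N, never forcing either hook beyond 20 N; then release the caddy so that it hangs at rest, and leave everything else where it is.

Things in the scene. Friction and masses are not known exactly. Their poses are not given: they have to be found in the camera images.
- caddy: Parts caddy: aluminium tray 80 (x) x 270 (y) x 30 mm (z), a flat upright at each end, a round steel top bar along y. Origin at the centre of its underside, z up. 0.3 to 0.6 kg, balanced under the grip. Either way round will do. Pinched at the grip with 30 N it turns between the finger pads about its x axis once one hook pushes some 4 to 6 N harder than the other; more grip, more push.
- caddy_grip (a point): Centre of the black grip block in the middle of the top bar, 145 mm above the caddy's underside: 14 mm (x, to be pinched) x 44 mm (y, along the bar) x 28 mm tall. Axes as the caddy's.
- caddy_bar (a point): Centre of the top bar's axis, 140 mm above the caddy's underside, axes as the caddy's. The bar is 10 mm thick and free for hooks from y = 22 to 124 mm and from -22 to -124 mm.
- stand: Fixed steel hook stand, base plate 10 mm thick. Origin on the table straight below the point midway between the two hook pockets; x points from the hooks' tips to the posts, y along the line of hooks, z up. Pockets at x = 0, y = +90 and -90 mm. Posts 16 mm thick, 220 mm tall, at x = 80 mm, joined by a low cross bar at height 90 mm; the space between the hooks is otherwise free.
- mount_left: Left post (stand y = +90 mm, origin at its foot on the table) with a hook of 8 mm rod reaching to stand -x: an open-topped pocket, floor 18 mm long, flanks 24 mm high at 60 degrees, the bar having about 3 mm play at the floor. The hook is clamped at any height, not given by this pose: floor top 175 to 193 mm above the table (tip and neck 24 mm higher), to be found by feel. Rigid.
- mount_right: Right post and hook (stand y = -90 mm), like the left one, origin at its foot. Its hook's height is set independently of the left one's in the same range, so the seated bar's axis is 180 to 198 mm above the table at each hook and may slope up to about 6 degrees.
- capacitor: blue can capacitor, 38 mm across, 70 mm tall, standing; bystander, origin under its centre; leave it alone
- screwdriver: screwdriver lying on the table; bystander, origin under its middle; leave it alone
- spool: small bare metal spool, 52 mm across, 40 mm tall; bystander, origin under its centre; leave it alone
- meter: black hand-held meter 130 x 75 x 34 mm lying flat; bystander, origin under its centre; leave it alone
- parts_tray: grey divided parts tray 110 x 160 x 30 mm; bystander, origin under its centre; leave it alone

How it is judged (in metres and radians):
On the way, in this order (a step that is already met when the one before it is completed fails the run):
1. the caddy is held up clear of the table and not yet on the hooks (height (world z) of caddy above 0.03 m and contact force between the fingers and caddy above 0.5 N and contact force between caddy and mount_left below 0.1 N and contact force between caddy and mount_right below 0.1 N), for 0.2 s.
2. still held, the bar is pressed down in both pockets with over 4 N on each hook at once for 0.3 s (x of caddy_bar in the frame of stand between -0.01 and 0.01 m and y of caddy_bar in the frame of stand between -0.018 and 0.018 m and height (world z) of caddy_bar between 0.17 and 0.204 m and angle between the y axis of caddy and the y axis of stand, either way round below 0.18 rad and contact force between caddy and mount_left above 4 N and contact force between caddy and mount_right above 4 N and contact force between the fingers and caddy above 0.5 N), for 0.3 s.
At the end, for the whole second after the job is handed in: The caddy hangs released and at rest from both hooks: bar centre within 10 mm (stand x) and 18 mm (stand y) of the middle between the pockets and 170 to 204 mm high, bar within 0.18 rad of the stand's y axis, caddy upright within 0.3 rad, each hook carrying more than 0.5 N (x of caddy_bar in the frame of stand between -0.01 and 0.01 m and y of caddy_bar in the frame of stand between -0.018 and 0.018 m and height (world z) of caddy_bar between 0.17 and 0.204 m and angle between the y axis of caddy and the y axis of stand, either way round below 0.18 rad and contact force between caddy and mount_left above 0.5 N and contact force between caddy and mount_right above 0.5 N and linear speed of caddy below 0.02 m/s and angular speed of caddy below 0.15 rad/s and angle between caddy's own z axis and vertical below 0.3 rad); the robot touches nothing.
It fails at once if more than 20 N on the left hook or its post (contact force between anything else and mount_left above 20 N).
It fails at once if more than 20 N on the right hook or its post (contact force between anything else and mount_right above 20 N).
It fails at once if a bystander is moved by more than 30 mm (distance of any of capacitor, screwdriver, spool, meter, parts_tray from where it was at the start of the episode above 0.03 m).
It also fails if it takes over 64 s, if anything falls off the work surface, if the arm or the gripper's body presses on something with over 40 N, if the wrist force passes 120 N, or if a joint passes its speed limit or range.

ROBOT

A 7-joint arm with a two-finger parallel gripper is mounted at the origin on the work surface. World frame = base frame: x ahead of the robot, y to its left, z up, the work surface at z = 0. Lengths are in mm, angles in rad, forces in N, time in s.
With the tool pointing down it reaches from about 400 to 875 mm from the base axis. Payload 4.4 kg.
Tool frame: the origin (TCP) lies at the very end of the fingers, on their centre line; the grasp point (between the pads) lies grasp_offset behind it (grasp_offset is the distance from the TCP to the grasp point, in mm); z points along the fingers, x is the direction in which the jaws open and shut, and the axes are right-handed (so a half turn about z gives the same grasp; the last joint's range is limited). The gripper opens to 85 mm and grips with 20 to 120 N. Pads are 22 mm wide; open, the fingers measure 114 mm over their backs; the gripper's body (76 mm by 85 mm) begins 54 mm behind the grasp point. The pads swing forward as they close: fully open they stand 13 mm farther back than shut.
Start: joints at [-1.294, 0.628, 0.038, 1.517, -0.027, 0.996, -0.02], TCP at [218.458, 612.204, 231.313] pointing down, gripper open.
Joint ranges: [-3.06, 3.06], [-0.37, 2.12], [-1.25, 1.32], [0.18, 2.47], [-1.1, 4.24], [0.23, 1.98], [-2.94, 2.94]. Speed limits (rad/s): [2.57, 2.57, 3.14, 3.14, 3.14, 3.14, 3.14].

INTERFACE

Orientations are given as a rotation vector (axis times angle).
In Python, from station import get_state, read_camera, close_job, grasp_offset gives the robot as it stands.
- The arm moves only by the tool drive_tool, never from a script. Its argument "commands" is a list of rows, each a list of 7 numbers: the turn, a rotation vector about the tool's x, y, z in rad, then the shift along the tool's x, y, z in m, then the closure, from 0 (fully open) to 1 (shut). In form: [[ax, ay, az, x, y, z, hand], ...]. A call has 1 to 8 rows; each row is the pose to reach, as a shift and turn from the pose commanded when the call began, along the tool's axes at that moment; what a row does not reach only later rows make up. A row lasts 1/10 s, in which the tool goes at most 50 mm and 8.59 degrees, less where a joint would pass 70% of its speed; a pose out of reach is approached as far as the arm can. A call with a gripper value outside its range is refused whole. The fingers move at their own pace and stop on an object; the grip force is fixed at half the most. Time passes only in rows, so rows that repeat a pose let the fingers close. It gives the time, the measured TCP pose, the force and the opening at its end, in the units of the state.
- get_state(): the state, without advancing time (a new reading comes with each control period).
- read_camera(name): name is "scene" or "top"; returns a dict with "frame" (420x560x3 uint8, blue, green, red), "camera_matrix" (3x3 intrinsics, pixels), "pose" (4x4, takes a point from camera to world coordinates). Camera axes: x right, y down, z forward; pixel columns grow to the right and rows downward; lengths in mm; the calibration is good to about 2 mm. A picture is of the moment at which its call begins. There is no depth.
- close_job(): hands the job in, once; it reports no verdict.
The state is a dict: "time_s": time; "qpos": joint angles; "qd": joint speeds; "joint_efforts": joint torques, N m; "eef_pos": TCP position; "ee_rot": TCP orientation; "force": force on the tool from outside, world axes, zero at the start; "wrist_torque": the same for the moment, N m; "grip_width": finger opening in mm.
Only numpy, scipy, OpenCV 4.12 (cv2) and the standard library are available. Lean on these libraries where they do the work, as an engineer would, in place of code of your own. Each camera call takes 0.05 s, during which the arm holds its last target.

## Working session

There is one attempt and no reset: what is moved stays moved. The work goes in short steps, Python scripts to look and compute and a tool call to move; the robot and the scene stay as the last step left them, time stands still between calls to the robot, and variables do not carry over. Pictures are saved under pics/ and viewed, and the job is handed in when it is done.

Besides the shell and the picture viewer there is one more tool, called after "Call:" as name(argument=value, ...) on one line, values as JSON. drive_tool: Moves the arm, as the interface text tells. Its arguments: {"type":"object","properties":{"commands":{"type":"array"}},"required":["commands"]}

```bash
ls; mkdir -p pics; python3 - <<'E'
from station import *
import cv2
s=get_state();print(s, grasp_offset)
for n in("scene","top"):
    r=read_camera(n);cv2.imwrite(f"pics/{n}0.png",r["frame"]);print(n,r["camera_matrix"],r["pose"])
E
```

```text
pics
{'time_s': 0.0, 'qpos': array([-1.29379683,  0.62935292,  0.03845879,  1.51837159, -0.0269766 ,
        0.99630057, -0.01995149]), 'qd': array([-0.00228832, -0.00034272, -0.000683  , -0.00044436, -0.0002203 ,
        0.00143634, -0.00134262]), 'joint_efforts': array([-7.54182065e-05, -5.63405299e+01,  1.22660749e+00, -1.93441916e+01,
        1.12560054e-02,  1.02124279e-02,  2.61059296e-05]), 'eef_pos': array([218.25869532, 611.59338933, 230.38386298]), 'ee_rot': array([ 2.56680202e+00,  1.80939712e+00, -2.40547634e-03]), 'force': array([-0.73132816, -0.03657588,  0.72333612]), 'wrist_torque': array([-0.00438928, -0.01548055,  0.03027357]), 'grip_width': 85.44358252744301} 18.700000000000003
scene [[480.9685117    0.         272.54886336]
 [  0.         480.9685117  214.05141867]
 [  0.           0.           1.        ]] [[-2.31685363e-01  7.51636031e-01 -6.17547706e-01  1.35125216e+03]
 [ 9.72789533e-01  1.77999343e-01 -1.48313039e-01  1.63868680e+02]
 [-1.55433805e-03 -6.35105906e-01 -7.72423506e-01  1.12500058e+03]
 [ 0.00000000e+00  0.00000000e+00  0.00000000e+00  1.00000000e+00]]
top [[535.55501299   0.         282.07287483]
 [  0.         535.55501299 202.45938779]
 [  0.           0.           1.        ]] [[ 2.18893767e-02 -9.79934373e-01  1.98114814e-01  2.39386964e+02]
 [-9.99699383e-01 -1.92647013e-02  1.51662230e-02 -1.11105843e+01]
 [-1.10452805e-02 -1.98387237e-01 -9.80061481e-01  1.57405272e+03]
 [ 0.00000000e+00  0.00000000e+00  0.00000000e+00  1.00000000e+00]]
```

View pics/scene0.png

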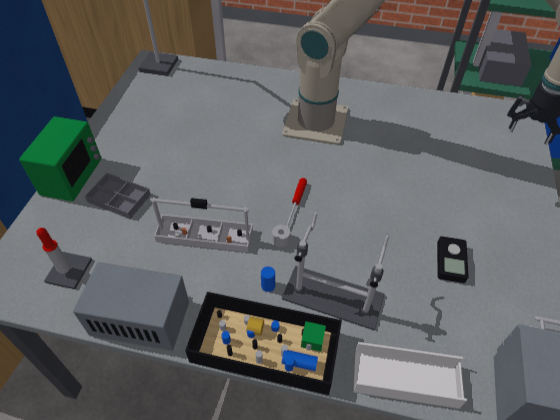

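View pics/top0.png

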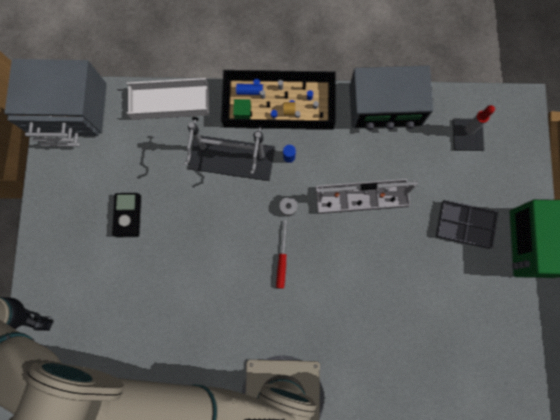

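The top view shows the caddy at about (362,197) and the stand at about (230,155), with hooks pointing toward the robot. The scene view shows the caddy at (205,225) and the stand at (335,280). I'll enlarge both.

```bash
python3 - <<'E'
import cv2,numpy as np
def crop(n,x,y,w,h,k,out):
    im=cv2.imread(f"pics/{n}0.png")[y:y+h,x:x+w]
    im=cv2.resize(im,None,fx=k,fy=k,interpolation=cv2.INTER_CUBIC)
    for i in range(0,w,10):
        cv2.line(im,(i*k,0),(i*k,4 if i%50 else 12),(0,255,255),1)
        if i%20==0: cv2.putText(im,str(x+i),(i*k,22),0,.4,(0,255,255),1)
    for j in range(0,h,10):
        cv2.line(im,(0,j*k),(6,j*k),(0,255,255),1)
        if j%20==0:cv2.putText(im,str(y+j),(8,j*k+4),0,.4,(0,255,255),1)
    cv2.imwrite(f"pics/{out}.png",im)
crop("scene",140,180,130,85,6,"cs")
crop("scene",260,200,140,130,5,"ss")
crop("top",305,165,120,60,6,"ct")
crop("top",175,105,130,85,6,"st")
E
```

```text
(no output)
```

View pics/cs.png

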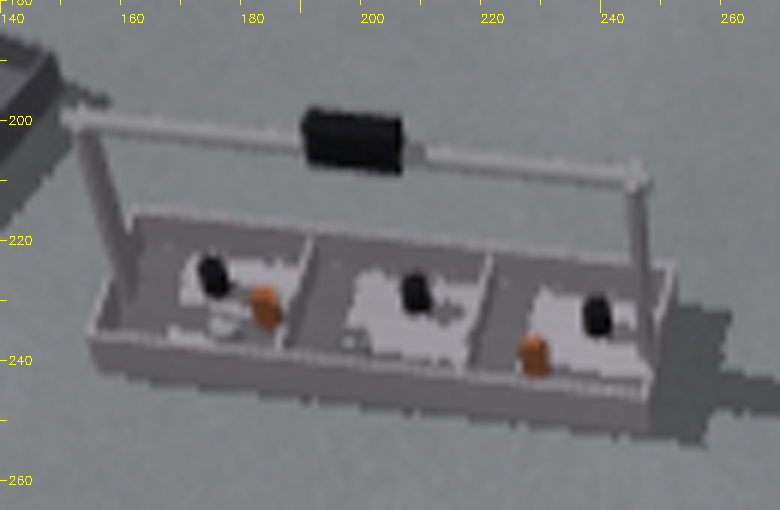

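View pics/ss.png

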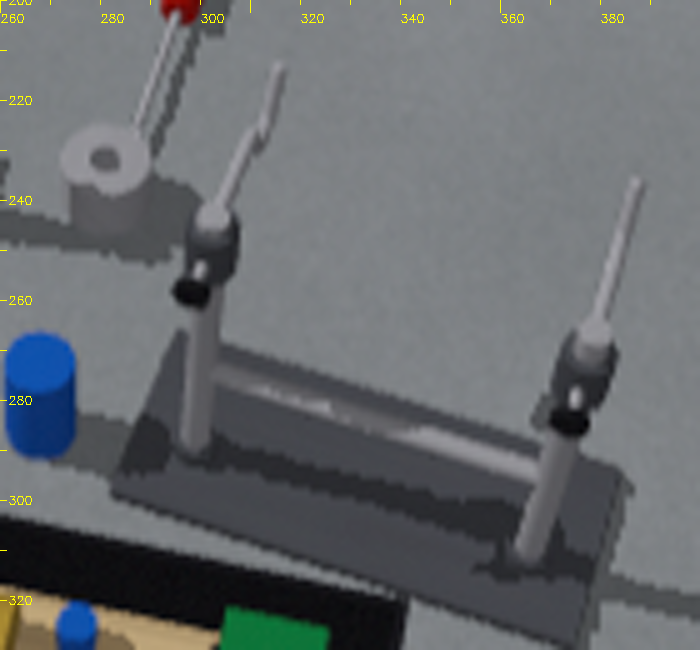

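View pics/ct.png

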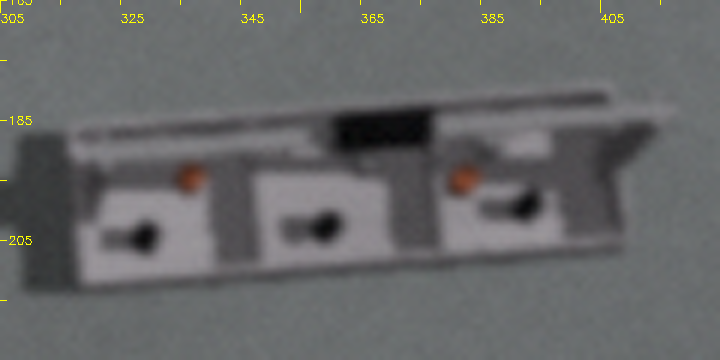

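View pics/st.png

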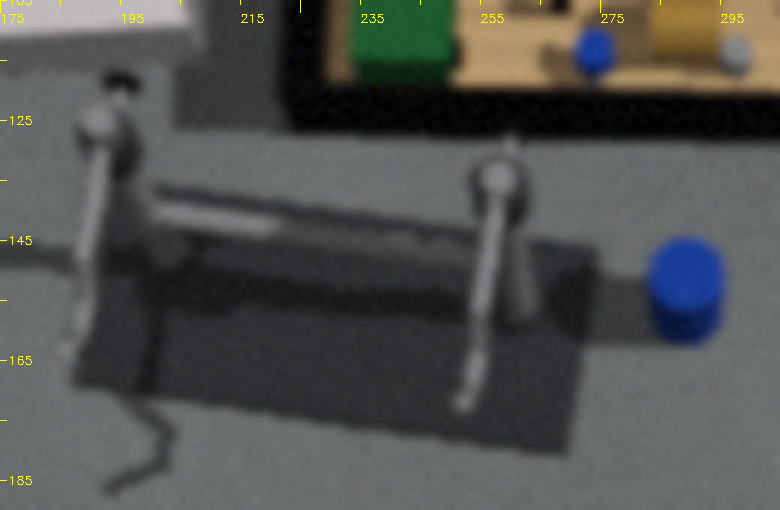

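Scene crop: grip centre (199,203.3), bar ends (152,199.7) and (246.7,210), post tops (303,243.4) and (379,266). Top crop: grip centre (369.2,186.7), post tops (191.3,125.8) and (257.8,135).

```bash
cat > h.py <<'E'
import numpy as np
from station import *
def cam(n):
    r=read_camera(n);return r
_C={"scene":(np.array([[480.9685117,0,272.54886336],[0,480.9685117,214.05141867],[0,0,1]]),np.array([[-2.31685363e-01,7.51636031e-01,-6.17547706e-01,1.35125216e+03],[9.72789533e-01,1.77999343e-01,-1.48313039e-01,1.63868680e+02],[-1.55433805e-03,-6.35105906e-01,-7.72423506e-01,1.12500058e+03]])),
"top":(np.array([[535.55501299,0,282.07287483],[0,535.55501299,202.45938779],[0,0,1]]),np.array([[2.18893767e-02,-9.79934373e-01,1.98114814e-01,2.39386964e+02],[-9.99699383e-01,-1.92647013e-02,1.51662230e-02,-1.11105843e+01],[-1.10452805e-02,-1.98387237e-01,-9.80061481e-01,1.57405272e+03]]))}
def ray(n,p):
    K,P=_C[n];d=P[:,:3]@np.linalg.inv(K)@[p[0],p[1],1];return P[:,3],d/np.linalg.norm(d)
def onz(n,p,z):
    o,d=ray(n,p);return o+d*(z-o[2])/d[2]
def tri(a,b):
    A=np.zeros((3,3));c=np.zeros(3);R=[]
    for n,p in(("scene",a),("top",b)):
        o,d=ray(n,p);M=np.eye(3)-np.outer(d,d);A+=M;c+=M@o;R.append((M,o))
    x=np.linalg.solve(A,c);return x,[np.linalg.norm(M@(x-o)) for M,o in R]
def proj(n,X):
    K,P=_C[n];c=P[:,:3].T@(np.asarray(X,float)-P[:,3]);u=K@c;return u[:2]/u[2]
E
python3 - <<'E'
from h import *
np.set_printoptions(precision=1,suppress=True)
print("grip",tri((199,203.3),(369.2,186.7)),onz("scene",(199,203.3),145),onz("top",(369.2,186.7),145))
print("postL",tri((379,266),(191.3,125.8)),onz("scene",(379,266),220),onz("top",(191.3,125.8),220))
print("postR",tri((303,243.4),(257.8,135)),onz("scene",(303,243.4),220),onz("top",(257.8,135),220))
for p in((152,199.7),(246.7,210)):print("bar s",onz("scene",p,140))
for p in((316.7,190.3),(416.3,183.3)):print("bar t",onz("top",p,140))
for p in((155.8,241.7),(248,251.7)):print("base s",onz("scene",p,0))
for p in((387,234.5),(315,213)):print("tip s",onz("scene",p,208))
for p in((185.5,163.5),(251.7,172.5)):print("tip t",onz("top",p,208))
for p in((364,312),(298.5,290)):print("foot s",onz("scene",p,10))
for n,p in(("cap s",(268,271)),):print(n,onz("scene",p,70))
print(onz("scene",(281,231),40))
E
```

```text
grip (array([ 576.8, -225.8,  144.8]), [np.float64(0.40069010956698575), np.float64(0.4006901095670542)]) [ 576.9 -225.4  145. ] [ 576.9 -226.2  145. ]
postL (array([717.4, 256.7, 217.4]), [np.float64(0.17816432780189936), np.float64(0.17816432780193708)]) [719.2 256.6 220. ] [716.5 256.  220. ]
postR (array([695.1,  78.6, 217. ]), [np.float64(0.3287813305651283), np.float64(0.3287813305650864)]) [697.2  79.2 220. ] [694.1  78.1 220. ]
bar s [ 590.1 -356.   140. ]
bar s [566.  -95.7 140. ]
bar t [565.2 -83.1 140. ]
bar t [ 590.1 -356.1  140. ]
base s [ 630.4 -356.8    0. ]
base s [602.8 -88.    0. ]
tip s [616.6 267.9 208. ]
tip s [590.7  89.1 208. ]
tip t [615.7 267.9 208. ]
tip t [594.5  91.8 208. ]
foot s [722.7 254.   10. ]
foot s [698.   77.4  10. ]
cap s [696.1  -6.   70. ]
[538.9  -6.7  40. ]
```

```bash
cat >> h.py <<'E'
from scipy.spatial.transform import Rotation as R
def plan(pos,yaw,tilt=0.0,quiet=False):
    """row to have TCP at pos, tool x axis along world yaw (mod pi), pointing down; tilt=rot about the tool's x by world x-ish"""
    s=get_state();R0=R.from_rotvec(s["ee_rot"]);best=None
    for k in(0,np.pi):
        Rt=R.from_euler("z",yaw+k)*R.from_euler("x",np.pi+tilt) if k==0 else R.from_euler("z",yaw)*R.from_euler("x",np.pi+tilt)*R.from_euler("z",np.pi)
        rv=(R0.inv()*Rt).as_rotvec()
        if best is None or np.linalg.norm(rv)<np.linalg.norm(best):best=rv
    d=R0.inv().apply(np.array(pos)-s["eef_pos"])/1000
    print("row",np.round(best,4),np.round(d,4),"| t",round(s["time_s"],2),"tcp",np.round(s["eef_pos"],1),"q",np.round(s["qpos"],2))
def show():
    s=get_state();m=R.from_rotvec(s["ee_rot"]).as_matrix();print("t",round(s["time_s"],2),"tcp",np.round(s["eef_pos"],1),"x",np.round(m[:,0],3),"z",np.round(m[:,2],3),"F",np.round(s["force"],2),"T",np.round(s["wrist_torque"],3),"w",round(s["grip_width"],1))
E
python3 - <<'E'
from h import *
np.set_printoptions(precision=1,suppress=True)
show();plan((577,-226,220),0.097)
print("tipL",tri((387,234.5),(185.5,163.5)),"tipR",tri((315,213),(251.7,172.5)))
E
```

```text
t 0.1 tcp [218.3 611.7 230.5] x [ 0.3  0.9 -0. ] z [-0. -0. -1.] F [-0.1  0.1  0.5] T [ 0.1  0.  -0.1] w 85.7
row [0.  0.  1.1] [-0.7  0.6  0. ] | t 0.1 tcp [218.3 611.7 230.5] q [-1.3  0.6  0.   1.5 -0.   1.  -0. ]
tipL (array([615.9, 268.1, 207.1]), [np.float64(0.04830838900611215), np.float64(0.048308389005958484)]) tipR (array([593.6,  90.5, 211.8]), [np.float64(1.0371641989273939), np.float64(1.0371641989274414)])
```

```bash
python3 - <<'E'
from h import *
np.set_printoptions(suppress=True)
show();plan((577,-226,220),0.097)
E
```

```text
t 0.1 tcp [218.3 611.7 230.5] x [ 0.336  0.942 -0.002] z [-0.001 -0.002 -1.   ] F [-0.08  0.05  0.45] T [ 0.061  0.032 -0.05 ] w 85.7
row [0.001  0.0015 1.131 ] [-0.6683  0.6194  0.0116] | t 0.1 tcp [218.3 611.7 230.5] q [-1.29  0.63  0.04  1.52 -0.03  1.   -0.02]
```

Call:
drive_tool(commands=[[0,0,0.56,-0.31,0.285,0,0],[0,0,0.56,-0.31,0.285,0,0],[0,0,0.56,-0.31,0.285,0,0],[0,0,0.56,-0.31,0.285,0,0],[0,0,0.56,-0.31,0.285,0,0],[0,0,0.56,-0.31,0.285,0,0],[0,0,0.56,-0.31,0.285,0,0],[0,0,0.56,-0.31,0.285,0,0]])

```text
time_s: 0.9
eef_pos: [374.7, 242.0, 231.3]
ee_rot: [-2.968, -1.03, 0.0]
force: [1.1, -0.2, -0.2]
grip_width: 85.5
```

```bash
python3 - <<'E'
from h import *
np.set_printoptions(suppress=True)
show();plan((577,-226,220),0.097)
E
```

```text
t 0.9 tcp [374.7 242.  231.3] x [ 0.785  0.62  -0.   ] z [-0.  0. -1.] F [ 1.1  -0.25 -0.22] T [-0.004 -0.071  0.008] w 85.5
row [-0.      0.      0.5714] [-0.1313  0.4926  0.0113] | t 0.9 tcp [374.7 242.  231.3] q [-0.8   0.35  0.22  2.06 -0.11  0.74  0.16]
```

Call:
drive_tool(commands=[[0,0,0.571,-0.131,0.49,0,0],[0,0,0.571,-0.131,0.49,0,0],[0,0,0.571,-0.131,0.49,0,0],[0,0,0.571,-0.131,0.49,0,0],[0,0,0.571,-0.131,0.49,0,0],[0,0,0.571,-0.131,0.49,0,0],[0,0,0.571,-0.131,0.49,0,0],[0,0,0.571,-0.131,0.49,0,0]])

```text
time_s: 1.7
eef_pos: [533.0, -125.2, 231.0]
ee_rot: [-3.137, -0.153, 0.001]
force: [1.4, 0.9, -0.4]
grip_width: 85.2
```

```bash
python3 - <<'E'
from h import *
np.set_printoptions(suppress=True)
show();plan((577,-226,200),0.097)
E
```

```text
t 1.7 tcp [ 533.  -125.2  231. ] x [ 0.995  0.097 -0.001] z [-0.001  0.001 -1.   ] F [ 1.4   0.95 -0.41] T [ 0.013 -0.055 -0.018] w 85.2
row [-0.0006  0.0005  0.0001] [0.034  0.1046 0.0309] | t 1.7 tcp [ 533.  -125.2  231. ] q [-0.09  0.51  0.4   1.81 -0.25  0.87  0.53]
```

Call:
drive_tool(commands=[[0,0,0,0.034,0.1046,0.03,0],[0,0,0,0.034,0.1046,0.03,0],[0,0,0,0.034,0.1046,0.03,0],[0,0,0,0.034,0.1046,0.03,0],[0,0,0,0.034,0.1046,0.03,0]])

```text
time_s: 2.2
eef_pos: [576.2, -222.7, 200.8]
ee_rot: [-3.136, -0.153, 0.002]
force: [0.8, -0.0, -0.2]
grip_width: 85.4
```

```bash
python3 - <<'E'
from h import *
import cv2
np.set_printoptions(suppress=True)
show();plan((577,-226,127),0.097)
for n,x,y in(("scene",120,130),("top",290,130)):
    f=read_camera(n)["frame"][y:y+140,x:x+170];cv2.imwrite(f"pics/{n}1.png",cv2.resize(f,None,fx=4,fy=4,interpolation=cv2.INTER_CUBIC))
E
```

```text
t 2.2 tcp [ 576.2 -222.7  200.8] x [ 0.995  0.097 -0.001] z [-0.001  0.002 -1.   ] F [ 0.79 -0.01 -0.25] T [-0.005  0.017 -0.027] w 85.4
row [-0.002   0.0012  0.0006] [0.0006 0.0035 0.0738] | t 2.2 tcp [ 576.2 -222.7  200.8] q [ 0.1   0.64  0.37  1.65 -0.28  0.9   0.68]
```

View pics/scene1.png

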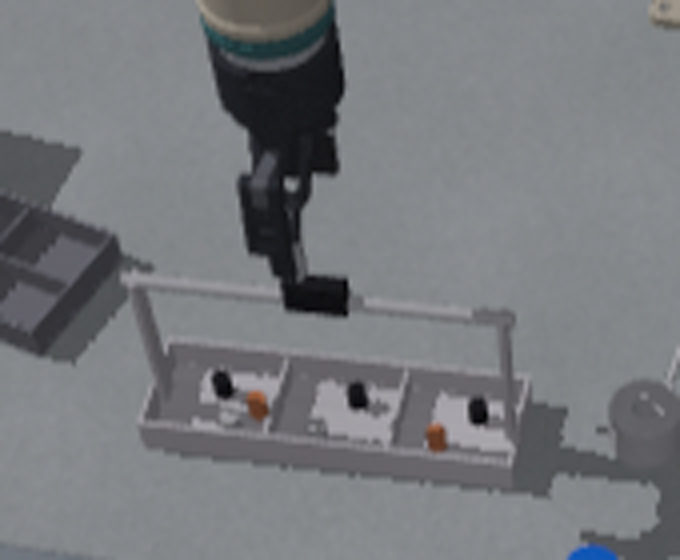

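View pics/top1.png

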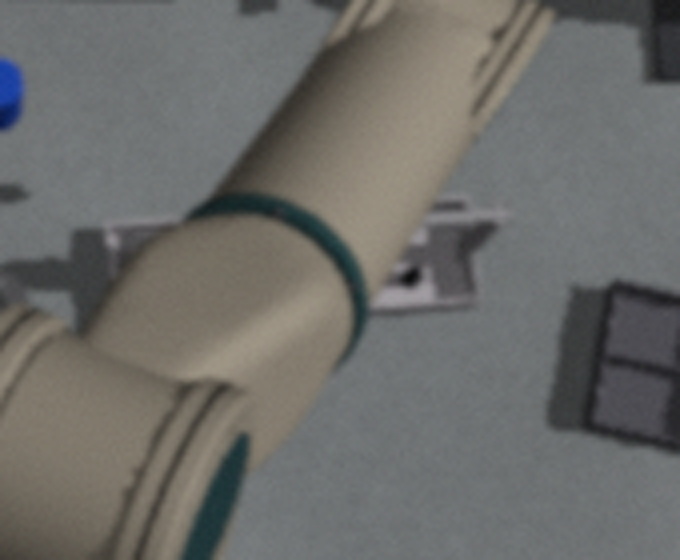

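The gripper is directly over the caddy: in the scene crop the fingers are at about (285,250) and the grip at (315,295). I'll descend now.

Call:
drive_tool(commands=[[0,0,0,0,0,0.03,0],[0,0,0,0,0,0.05,0],[0,0,0,0,0,0.05,0]])

```text
time_s: 2.6
eef_pos: [575.0, -221.2, 149.4]
ee_rot: [-3.135, -0.156, 0.007]
force: [-0.1, -0.0, -0.7]
grip_width: 85.7
```

```bash
python3 - <<'E'
from h import *
np.set_printoptions(suppress=True)
show();plan((577,-226,126),0.097)
E
```

```text
t 2.6 tcp [ 575.  -221.2  149.4] x [ 0.995  0.099 -0.004] z [-0.005  0.003 -1.   ] F [-0.1  -0.04 -0.74] T [0.05  0.049 0.015] w 85.7
row [-0.0034  0.0042  0.0026] [0.0016 0.0051 0.0234] | t 2.6 tcp [ 575.  -221.2  149.4] q [ 0.11  0.7   0.35  1.7  -0.31  0.8   0.7 ]
```

Call:
drive_tool(commands=[[-0.003,0.004,0.002,0.0016,0.005,0.01,0],[-0.003,0.004,0.002,0.0016,0.005,0.0234,0],[-0.003,0.004,0.002,0.0016,0.005,0.0234,0],[-0.003,0.004,0.002,0.0016,0.005,0.0234,0]])

```text
time_s: 3.0
eef_pos: [578.7, -229.1, 127.9]
ee_rot: [3.135, 0.149, 0.006]
force: [0.2, -0.5, 0.4]
grip_width: 85.5
```

```bash
python3 - <<'E'
from h import *
import cv2
np.set_printoptions(suppress=True)
show();plan((577,-226,126),0.097)
for n,x,y in(("scene",120,130),):
    f=read_camera(n)["frame"][y:y+140,x:x+170];cv2.imwrite(f"pics/{n}2.png",cv2.resize(f,None,fx=4,fy=4,interpolation=cv2.INTER_CUBIC))
E
```

```text
t 3.0 tcp [ 578.7 -229.1  127.9] x [0.995 0.095 0.004] z [ 0.004 -0.002 -1.   ] F [ 0.18 -0.46  0.41] T [-0.022  0.025  0.029] w 85.5
row [ 0.0028 -0.0037 -0.0021] [-0.0014 -0.0032  0.0018] | t 3.0 tcp [ 578.7 -229.1  127.9] q [ 0.13  0.73  0.33  1.7  -0.33  0.75  0.72]
```

View pics/scene2.png

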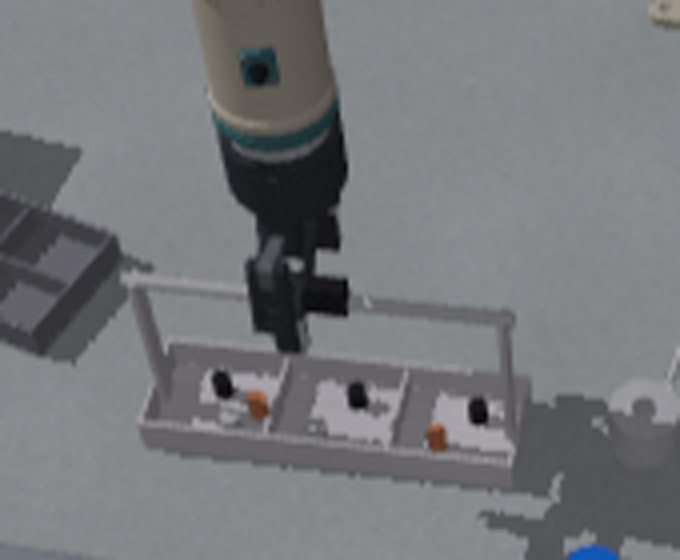

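```bash
python3 - <<'E'
from h import *
np.set_printoptions(suppress=True)
show();s=get_state();p=s["eef_pos"]
for X in(p,p+[45,4,12],p+[55,4,12],p+[45,4,0],(577,-226,145),(577,-226+22,145),(577,-226-22,145)): print(np.round(X,0),np.round(proj("scene",X),1),np.round((proj("scene",X)-[120,130])*4,0))
E
```

```text
t 3.05 tcp [ 578.9 -229.3  128.2] x [0.995 0.095 0.004] z [ 0.005 -0.003 -1.   ] F [-0.5  -0.01  0.23] T [-0.04   0.002 -0.003] w 85.3
[ 579. -229.  128.] [198.1 207.6] [313. 311.]
[ 624. -225.  140.] [193.4 217.7] [294. 351.]
[ 634. -225.  140.] [192.2 220.5] [289. 362.]
[ 624. -225.  128.] [194.  220.5] [296. 362.]
[ 577 -226  145] [198.8 203.3] [315. 293.]
[ 577 -204  145] [206.6 204.7] [346. 299.]
[ 577 -248  145] [191.  201.9] [284. 287.]
```

Call:
drive_tool(commands=[[0.003,-0.004,-0.002,-0.0014,-0.003,0.002,0],[0.003,-0.004,-0.002,-0.0014,-0.003,0.002,0],[0.003,-0.004,-0.002,-0.0014,-0.003,0.002,0],[0.003,-0.004,-0.002,-0.0014,-0.003,0.002,0]])

```text
time_s: 3.45
eef_pos: [577.2, -226.3, 126.1]
ee_rot: [3.138, 0.152, 0.001]
force: [0.3, -0.2, 0.7]
grip_width: 85.5
```

```bash
python3 - <<'E'
from h import *
np.set_printoptions(suppress=True)
show();plan((577,-226,126),0.097)
E
```

```text
t 3.45 tcp [ 577.2 -226.3  126.1] x [0.995 0.097 0.   ] z [ 0. -0. -1.] F [ 0.26 -0.2   0.69] T [ 0.031 -0.003 -0.02 ] w 85.5
row [ 0.0001 -0.0003  0.    ] [-0.0002 -0.0003  0.0001] | t 3.45 tcp [ 577.2 -226.3  126.1] q [ 0.13  0.73  0.33  1.71 -0.33  0.75  0.72]
```

Call:
drive_tool(commands=[[0,0,0,0,0,0,1],[0,0,0,0,0,0,1],[0,0,0,0,0,0,1],[0,0,0,0,0,0,1],[0,0,0,0,0,0,1],[0,0,0,0,0,0,1],[0,0,0,0,0,0,1],[0,0,0,0,0,0,1]])

```text
time_s: 4.25
eef_pos: [577.5, -226.2, 125.9]
ee_rot: [3.138, 0.153, 0.001]
force: [1.9, 0.5, -1.0]
grip_width: 13.0
```

```bash
python3 - <<'E'
from h import *
show()
E
```

```text
t 4.25 tcp [ 577.5 -226.2  125.9] x [0.995 0.097 0.001] z [ 0.001 -0.    -1.   ] F [ 1.95  0.5  -0.97] T [ 0.026 -0.437  0.087] w 13.0
```

Call:
drive_tool(commands=[[0,0,0,0,0,-0.02,1],[0,0,0,0,0,-0.045,1],[0,0,0,0,0,-0.07,1],[0,0,0,0,0,-0.095,1],[0,0,0,0,0,-0.11,1],[0,0,0,0,0,-0.11,1],[0,0,0,0,0,-0.11,1],[0,0,0,0,0,-0.11,1]])

```text
time_s: 5.05
eef_pos: [575.7, -225.6, 233.9]
ee_rot: [-3.136, -0.152, 0.006]
force: [-0.4, 0.3, -5.4]
grip_width: 13.7
```

```bash
python3 - <<'E'
from h import *
import cv2
np.set_printoptions(suppress=True)
f=read_camera("scene")["frame"][80:260,110:290];cv2.imwrite(f"pics/scene3.png",cv2.resize(f,None,fx=3,fy=3,interpolation=cv2.INTER_CUBIC))
show();o=np.array([627.2,177.9]);xd=np.array([np.cos(-.13),np.sin(-.13)])
print(o-95*xd);p=o-95*xd;plan((p[0],p[1],236),-0.13)
E
```

```text
t 5.1 tcp [ 575.9 -225.7  234.1] x [ 0.995  0.097 -0.003] z [-0.003  0.001 -1.   ] F [-0.5   0.47 -5.42] T [ 0.014 -0.012  0.039] w 13.3
[533.0016201  190.21524355]
row [-0.0012  0.0035  0.227 ] [-0.0024 -0.4181 -0.0013] | t 5.1 tcp [ 575.9 -225.7  234.1] q [ 0.09  0.61  0.39  1.61 -0.26  0.98  0.67]
```

View pics/scene3.png

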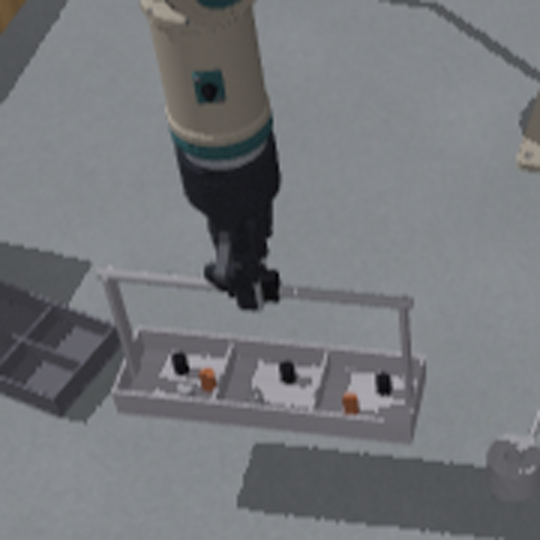

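Call:
drive_tool(commands=[[0,0.003,0.02,0,-0.01,-0.002,1],[0,0.003,0.05,0,-0.03,-0.002,1],[0,0.003,0.08,0,-0.06,-0.002,1],[0,0.003,0.11,0,-0.095,-0.002,1],[0,0.003,0.14,-0.001,-0.13,-0.002,1],[0,0.003,0.17,-0.001,-0.165,-0.002,1],[0,0.003,0.2,-0.001,-0.195,-0.002,1],[0,0.003,0.22,-0.001,-0.215,-0.002,1]])

```text
time_s: 5.9
eef_pos: [554.3, -8.1, 237.4]
ee_rot: [-3.133, 0.19, -0.002]
force: [0.2, 0.0, -4.8]
grip_width: 13.1
```

```bash
python3 - <<'E'
from h import *
np.set_printoptions(suppress=True)
show();plan((533,190,236),-.13)
E
```

```text
t 5.9 tcp [554.3  -8.1 237.4] x [ 0.993 -0.121  0.001] z [ 0.001  0.002 -1.   ] F [ 0.18  0.03 -4.84] T [-0.111 -0.005  0.018] w 13.1
row [-0.0025 -0.0011  0.0086] [-0.0451 -0.1941  0.0018] | t 5.9 tcp [554.3  -8.1 237.4] q [-0.34  0.52  0.47  1.79 -0.29  0.9   0.13]
```

Call:
drive_tool(commands=[[0,0,0.008,-0.008,-0.03,0.001,1],[0,0,0.008,-0.016,-0.065,0.001,1],[0,0,0.008,-0.024,-0.1,0.001,1],[0,0,0.008,-0.032,-0.135,0.001,1],[0,0,0.008,-0.038,-0.165,0.001,1],[0,0,0.008,-0.043,-0.186,0.001,1],[0,0,0.008,-0.045,-0.193,0.001,1],[0,0,0.008,-0.045,-0.193,0.001,1]])

```text
time_s: 6.7
eef_pos: [533.4, 185.9, 236.4]
ee_rot: [-3.135, 0.202, -0.003]
force: [0.6, -0.9, -5.8]
grip_width: 13.3
```

```bash
python3 - <<'E'
from h import *
import cv2
np.set_printoptions(suppress=True)
show();plan((533,190,236),-.13)
for n,x,y in(("scene",250,110),("top",165,100)):
    f=read_camera(n)["frame"];cv2.imwrite(f"pics/{n}4f.png",f);f=f[y:y+200,x:x+200];cv2.imwrite(f"pics/{n}4.png",cv2.resize(f,None,fx=3,fy=3,interpolation=cv2.INTER_CUBIC))
E
```

```text
t 6.7 tcp [533.4 185.9 236.4] x [ 0.992 -0.128  0.002] z [ 0.002 -0.    -1.   ] F [ 0.57 -0.9  -5.84] T [-0.1    0.025  0.075] w 13.3
row [-0.0002 -0.002   0.0012] [-0.001  -0.004   0.0004] | t 6.7 tcp [533.4 185.9 236.4] q [-0.69  0.54  0.47  1.76 -0.3   0.91 -0.22]
```

View pics/scene4.png

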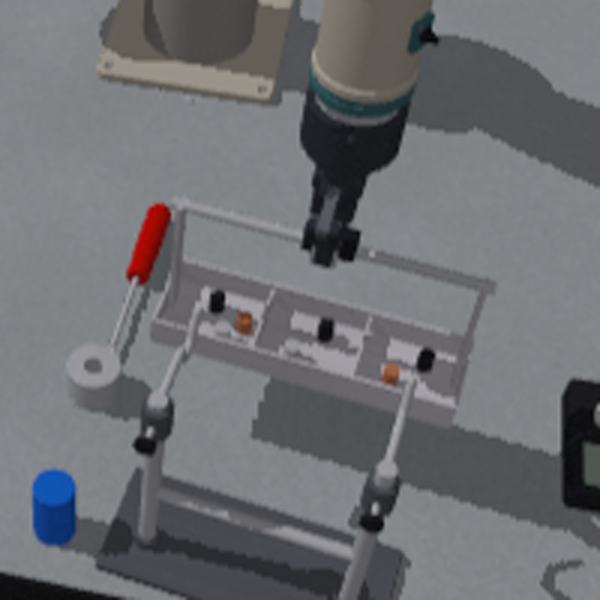

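View pics/top4.png

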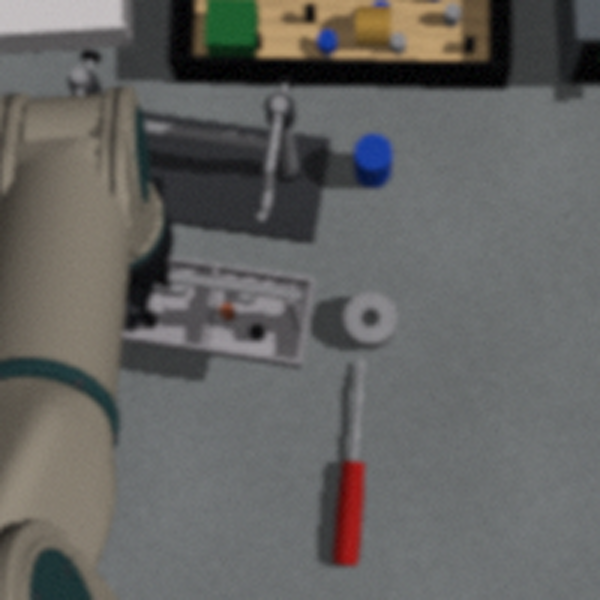

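The bar is clear of the stand and parallel to the line of hooks. I'll move in along stand +x above the tips.

Call:
drive_tool(commands=[[0,-0.002,0.001,0.01,-0.002,0,1],[0,-0.002,0.001,0.03,-0.002,0,1],[0,-0.002,0.001,0.055,-0.002,0,1],[0,-0.002,0.001,0.075,-0.002,0,1],[0,-0.002,0.001,0.09,-0.002,0,1],[0,-0.002,0.001,0.095,-0.002,0,1],[0,-0.002,0.001,0.095,-0.002,0,1],[0,-0.002,0.001,0.095,-0.002,0,1]])

```text
time_s: 7.6
eef_pos: [628.0, 173.8, 236.8]
ee_rot: [-3.134, 0.208, 0.001]
force: [-0.5, -0.2, -5.7]
grip_width: 13.4
```

```bash
python3 - <<'E'
from h import *
import cv2
np.set_printoptions(suppress=True)
show();plan((627.2,177.9,220),-.13)
for n,x,y in(("scene",270,160),("top",165,100)):
    f=read_camera(n)["frame"];cv2.imwrite(f"pics/{n}5f.png",f);f=f[y:y+140,x:x+140];cv2.imwrite(f"pics/{n}5.png",cv2.resize(f,None,fx=4,fy=4,interpolation=cv2.INTER_CUBIC))
show()
E
```

```text
t 7.6 tcp [628.  173.8 236.8] x [ 0.991 -0.132 -0.001] z [-0.001  0.    -1.   ] F [-0.49 -0.23 -5.69] T [ 0.026 -0.003  0.009] w 13.4
row [-0.0002  0.0007 -0.0028] [-0.0013 -0.0039  0.0168] | t 7.6 tcp [628.  173.8 236.8] q [-0.57  0.66  0.46  1.51 -0.32  1.04 -0.17]
t 7.7 tcp [627.9 174.4 237.1] x [ 0.991 -0.131 -0.   ] z [-0.     0.001 -1.   ] F [ 0.15 -0.33 -6.15] T [-0.055  0.018  0.034] w 13.4
```

View pics/scene5.png

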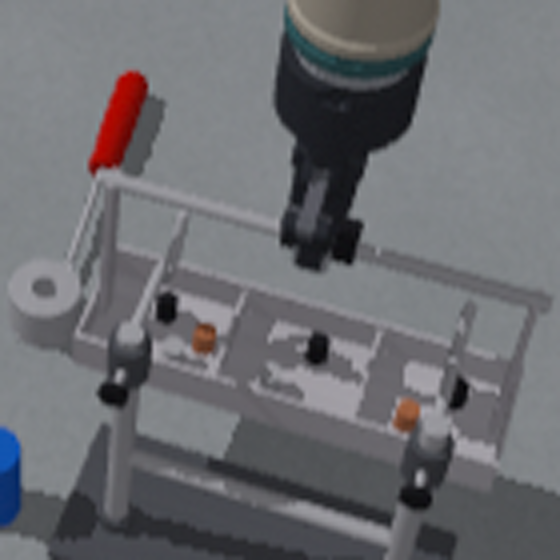

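View pics/top5.png

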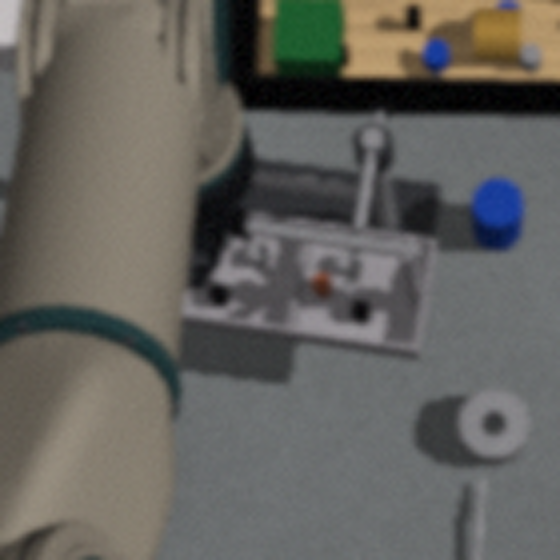

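Call:
drive_tool(commands=[[0,0,-0.002,-0.001,-0.0035,0.01,1],[0,0,-0.002,-0.001,-0.0035,0.02,1],[0,0,-0.002,-0.001,-0.0035,0.03,1],[0,0,-0.002,-0.001,-0.0035,0.036,1],[0,0,-0.002,-0.001,-0.0035,0.037,1],[0,0,-0.002,-0.001,-0.0035,0.037,1],[0,0,-0.002,-0.001,-0.0035,0.037,1],[0,0,-0.002,-0.001,-0.0035,0.037,1]])

```text
time_s: 8.5
eef_pos: [628.6, 177.8, 200.6]
ee_rot: [-3.134, 0.204, -0.003]
force: [-1.0, 0.1, -6.0]
grip_width: 13.6
```

```bash
python3 - <<'E'
from h import *
import cv2
np.set_printoptions(suppress=True)
show();plan((627.2,177.9,190),-.13)
for n,x,y in(("scene",280,180),("top",225,110)):
    f=read_camera(n)["frame"];cv2.imwrite(f"pics/{n}6f.png",f);f=f[y:y+110,x:x+130];cv2.imwrite(f"pics/{n}6.png",cv2.resize(f,None,fx=5,fy=5,interpolation=cv2.INTER_CUBIC))
show()
E
```

```text
t 8.5 tcp [628.6 177.8 200.6] x [ 0.992 -0.13   0.002] z [ 0.002  0.    -1.   ] F [-0.99  0.13 -6.02] T [ 0.041  0.012 -0.012] w 13.6
row [-0.0007 -0.0019 -0.0001] [-0.0014  0.0001  0.0106] | t 8.5 tcp [628.6 177.8 200.6] q [-0.57  0.7   0.44  1.55 -0.34  0.96 -0.16]
t 8.6 tcp [628.5 177.8 200.5] x [ 0.992 -0.13   0.002] z [ 0.002  0.001 -1.   ] F [ 0.02 -1.01 -5.37] T [-0.01  -0.034  0.015] w 13.6
```

View pics/scene6.png

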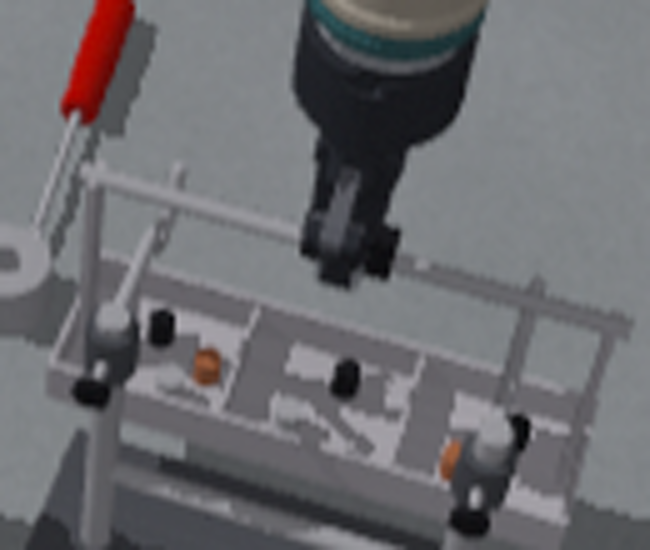

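View pics/top6.png

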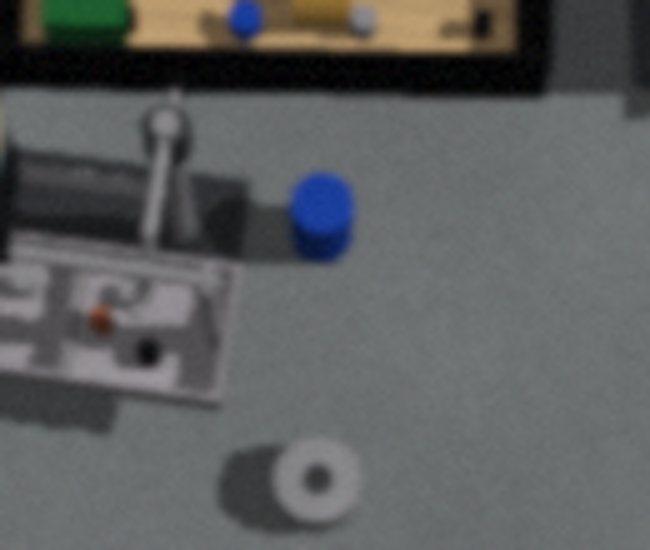

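Call:
drive_tool(commands=[[0,0,0,-0.001,0,0.005,1],[0,0,0,-0.001,0,0.009,1],[0,0,0,-0.001,0,0.012,1],[0,0,0,-0.001,0,0.013,1],[0,0,0,-0.001,0,0.013,1],[0,0,0,-0.001,0,0.013,1]])

```text
time_s: 9.2
eef_pos: [627.4, 177.9, 187.1]
ee_rot: [-3.135, 0.204, -0.002]
force: [0.1, -0.6, -5.6]
grip_width: 13.0
```

```bash
python3 - <<'E'
from h import *
show()
E
```

```text
t 9.2 tcp [627.4 177.9 187.1] x [ 0.992 -0.13   0.001] z [ 0.001  0.    -1.   ] F [ 0.14 -0.61 -5.61] T [-0.004  0.021  0.03 ] w 13.0
```

Call:
drive_tool(commands=[[0,0,0,0,0,0.001,1],[0,0,0,0,0,0.002,1],[0,0,0,0,0,0.002,1],[0,0,0,0,0,0.002,1]])

```text
time_s: 9.6
eef_pos: [627.2, 178.0, 185.1]
ee_rot: [-3.135, 0.204, -0.001]
force: [0.6, 0.5, -4.9]
grip_width: 13.3
```

```bash
python3 - <<'E'
from h import *
show()
E
```

```text
t 9.6 tcp [627.2 178.  185.1] x [ 0.992 -0.13   0.001] z [ 0.001  0.    -1.   ] F [ 0.64  0.48 -4.92] T [-0.016 -0.045 -0.011] w 13.3
```

Bar axis is now at about 199 mm with no contact yet. I'll go down in 1.5 mm steps.

Call:
drive_tool(commands=[[0,0,0,0,0,0.001,1],[0,0,0,0,0,0.0015,1],[0,0,0,0,0,0.0015,1]])

```text
time_s: 9.9
eef_pos: [627.2, 178.0, 183.5]
ee_rot: [-3.135, 0.204, -0.001]
force: [-0.3, 0.4, -5.8]
grip_width: 13.3
```

```bash
python3 - <<'E'
from h import *
show()
E
```

```text
t 9.9 tcp [627.2 178.  183.5] x [ 0.992 -0.13   0.001] z [ 0.001  0.    -1.   ] F [-0.29  0.37 -5.83] T [-0.077  0.071 -0.018] w 13.3
```

Call:
drive_tool(commands=[[0,0,0,0,0,0.001,1],[0,0,0,0,0,0.0015,1],[0,0,0,0,0,0.0015,1]])

```text
time_s: 10.2
eef_pos: [627.2, 178.0, 182.0]
ee_rot: [-3.135, 0.204, -0.001]
force: [0.2, 0.1, -6.2]
grip_width: 13.1
```

```bash
python3 - <<'E'
from h import *
show()
E
```

```text
t 10.2 tcp [627.2 178.  182. ] x [ 0.992 -0.13   0.001] z [ 0.001  0.    -1.   ] F [ 0.16  0.15 -6.19] T [-0.033  0.023  0.027] w 13.1
```

Call:
drive_tool(commands=[[0,0,0,0,0,0.001,1],[0,0,0,0,0,0.0015,1],[0,0,0,0,0,0.0015,1]])

```text
time_s: 10.5
eef_pos: [627.3, 178.0, 180.7]
ee_rot: [-3.135, 0.204, -0.002]
force: [0.2, -0.3, -4.6]
grip_width: 13.2
```

```bash
python3 - <<'E'
from h import *
show()
E
```

```text
t 10.5 tcp [627.3 178.  180.7] x [ 0.992 -0.13   0.001] z [ 0.001  0.    -1.   ] F [ 0.17 -0.27 -4.6 ] T [-0.054 -0.02  -0.024] w 13.2
```

Call:
drive_tool(commands=[[0,0,0,0,0,0.001,1],[0,0,0,0,0,0.001,1],[0,0,0,0,0,0.001,1]])

```text
time_s: 10.8
eef_pos: [627.5, 178.0, 180.1]
ee_rot: [-3.134, 0.204, -0.002]
force: [-0.2, 0.9, -2.1]
grip_width: 13.2
```

```bash
python3 - <<'E'
from h import *
show()
E
```

```text
t 10.8 tcp [627.5 178.  180.1] x [ 0.992 -0.13   0.002] z [ 0.002  0.    -1.   ] F [-0.24  0.95 -2.07] T [-0.31   0.184 -0.065] w 13.2
```

First contact shows as +3.5 N with Tx = −0.31, so it's the right hook at −y. I'll tilt the left side down, pivoting about the right hook.

Call:
drive_tool(commands=[[-0.005,0,0,0,0,0.0005,1],[-0.01,0,0,0,0,0.0009,1],[-0.015,0,0,0,0,0.0014,1],[-0.02,0,0,0,0,0.0018,1],[-0.02,0,0,0,0,0.0018,1]])

```text
time_s: 11.3
eef_pos: [627.4, 177.9, 177.9]
ee_rot: [3.115, -0.202, -0.0]
force: [-1.1, 0.5, 0.6]
grip_width: 13.1
```

```bash
python3 - <<'E'
from h import *
show()
E
```

```text
t 11.3 tcp [627.4 177.9 177.9] x [ 0.992 -0.129  0.001] z [-0.001 -0.02  -1.   ] F [-1.06  0.48  0.61] T [-0.54   0.268 -0.049] w 13.1
```

Call:
drive_tool(commands=[[-0.005,0,0,0,0,0.0,1],[-0.01,0,0,0,0,0.0003,1],[-0.015,0,0,0,0,0.0007,1],[-0.02,0,0,0,0,0.001,1],[-0.02,0,0,0,0,0.001,1]])

```text
time_s: 11.8
eef_pos: [627.2, 178.0, 176.5]
ee_rot: [3.095, -0.201, -0.003]
force: [0.0, -0.7, -1.7]
grip_width: 13.3
```

```bash
python3 - <<'E'
from h import *
show()
E
```

```text
t 11.8 tcp [627.2 178.  176.5] x [ 0.992 -0.129  0.001] z [-0.004 -0.04  -0.999] F [ 0.03 -0.72 -1.73] T [-0.392 -0.009  0.053] w 13.3
```

Call:
drive_tool(commands=[[-0.005,0,0,0,0,0.0004,1],[-0.01,0,0,0,0,0.0008,1],[-0.015,0,0,0,0,0.0012,1],[-0.015,0,0,0,0,0.0012,1]])

```text
time_s: 12.2
eef_pos: [627.3, 177.9, 176.0]
ee_rot: [3.081, -0.201, -0.004]
force: [-1.7, -1.9, 1.8]
grip_width: 13.4
```

```bash
python3 - <<'E'
from h import *
show()
E
```

```text
t 12.2 tcp [627.3 177.9 176. ] x [ 0.992 -0.13   0.001] z [-0.006 -0.054 -0.999] F [-1.67 -1.89  1.79] T [-0.017  0.262  0.081] w 13.4
```

Both hooks now carry about 3.7 N each. I'll press a little more and ease off in x.

Call:
drive_tool(commands=[[0,0,0,-0.0005,0,0.0005,1],[0,0,0,-0.001,0,0.001,1],[0,0,0,-0.001,0,0.001,1],[0,0,0,-0.001,0,0.001,1]])

```text
time_s: 12.6
eef_pos: [627.4, 178.0, 175.9]
ee_rot: [3.081, -0.201, 0.0]
force: [-0.3, -1.3, 6.1]
grip_width: 13.5
```

```bash
python3 - <<'E'
from h import *
show()
E
```

```text
t 12.6 tcp [627.4 178.  175.9] x [ 0.992 -0.13   0.004] z [-0.003 -0.054 -0.999] F [-0.33 -1.28  6.06] T [-0.102  0.19   0.069] w 13.5
```

Call:
drive_tool(commands=[[-0.0005,0,0,0,0,0.0004,1],[-0.001,0,0,0,0,0.0008,1],[-0.001,0,0,0,0,0.0008,1],[-0.001,0,0,0,0,0.0008,1]])

```text
time_s: 13.0
eef_pos: [627.4, 177.9, 175.8]
ee_rot: [3.081, -0.201, 0.0]
force: [-1.1, -2.2, 10.6]
grip_width: 13.3
```

```bash
python3 - <<'E'
from h import *
show()
E
```

```text
t 13.0 tcp [627.4 177.9 175.8] x [ 0.992 -0.13   0.004] z [-0.003 -0.054 -0.999] F [-1.12 -2.19 10.56] T [-0.057  0.468  0.038] w 13.3
```

Call:
drive_tool(commands=[[0,0,0,0,0,0,1],[0,0,0,0,0,0,1],[0,0,0,0,0,0,1],[0,0,0,0,0,0,1]])

```text
time_s: 13.4
eef_pos: [627.4, 177.9, 175.8]
ee_rot: [3.081, -0.201, 0.0]
force: [-2.1, -1.9, 9.9]
grip_width: 13.3
```

```bash
python3 - <<'E'
from h import *
import cv2
show()
for n,x,y in(("scene",280,180),):
    f=read_camera(n)["frame"];cv2.imwrite(f"pics/{n}7f.png",f);f=f[y:y+110,x:x+130];cv2.imwrite(f"pics/{n}7.png",cv2.resize(f,None,fx=5,fy=5,interpolation=cv2.INTER_CUBIC))
show()
E
```

```text
t 13.4 tcp [627.4 177.9 175.8] x [ 0.992 -0.13   0.004] z [-0.003 -0.054 -0.999] F [-2.05 -1.94  9.94] T [-0.111  0.424  0.028] w 13.3
t 13.45 tcp [627.4 177.9 175.8] x [ 0.992 -0.13   0.004] z [-0.003 -0.054 -0.999] F [-2.24 -1.27  9.57] T [-0.126  0.429  0.066] w 13.3
```

View pics/scene7.png

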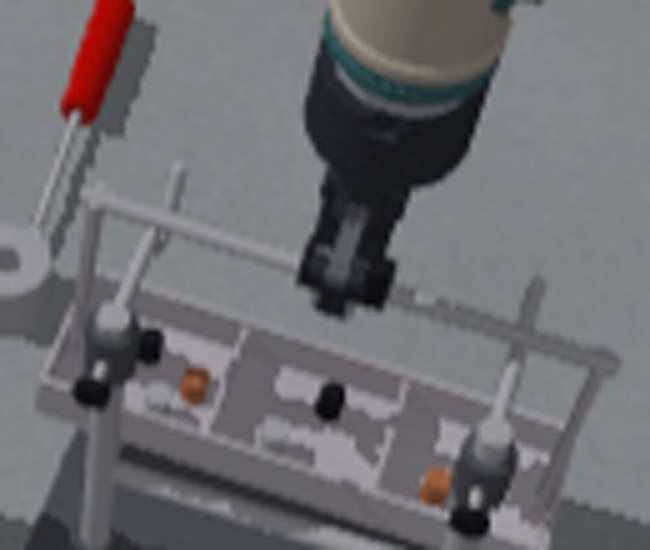

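The bar is in both pockets: it crosses the hooks near (165,215) and (520,335) in the crop. The press is about 15.5 N in all, about 6–9 N per hook on either lever-arm assumption, and has held for over 0.4 s. Next I'll ease the press to about the caddy's weight, then open.

Call:
drive_tool(commands=[[0,0,0,0,0,-0.0006,1],[0,0,0,0,0,-0.0012,1],[0,0,0,0,0,-0.0014,1],[0,0,0,0,0,-0.0014,1]])

```text
time_s: 13.85
eef_pos: [627.3, 178.0, 175.9]
ee_rot: [3.08, -0.201, -0.001]
force: [1.1, -2.1, 6.2]
grip_width: 12.8
```

```bash
python3 - <<'E'
from h import *
show()
E
```

```text
t 13.85 tcp [627.3 178.  175.9] x [ 0.992 -0.13   0.003] z [-0.004 -0.055 -0.998] F [ 1.05 -2.08  6.23] T [-0.08  -0.172  0.062] w 12.8
```

Call:
drive_tool(commands=[[0,0,0,0,0,-0.0006,1],[0,0,0,0,0,-0.001,1],[0,0,0,0,0,-0.001,0.7],[0,0,0,0,0,-0.001,0.5],[0,0,0,0,0,-0.001,0.3],[0,0,0,0,0,-0.001,0.2],[0,0,0,0,0,-0.001,0.2],[0,0,0,0,0,-0.001,0.2]])

```text
time_s: 14.65
eef_pos: [626.2, 178.1, 176.1]
ee_rot: [3.08, -0.2, -0.004]
force: [0.9, 0.6, -0.6]
grip_width: 68.1
```

```bash
python3 - <<'E'
from h import *
import cv2
show()
for n,x,y in(("scene",280,180),):
    f=read_camera(n)["frame"];f=f[y:y+110,x:x+130];cv2.imwrite(f"pics/{n}8.png",cv2.resize(f,None,fx=5,fy=5,interpolation=cv2.INTER_CUBIC))
show()
E
```

```text
t 14.65 tcp [626.2 178.1 176.1] x [ 0.992 -0.13   0.001] z [-0.006 -0.055 -0.998] F [ 0.91  0.62 -0.63] T [ 0.078 -0.025 -0.026] w 68.1
t 14.7 tcp [626.2 178.1 176.2] x [ 0.992 -0.13   0.001] z [-0.006 -0.055 -0.998] F [0.92 0.23 0.04] T [ 0.031 -0.024  0.008] w 68.3
```

View pics/scene8.png

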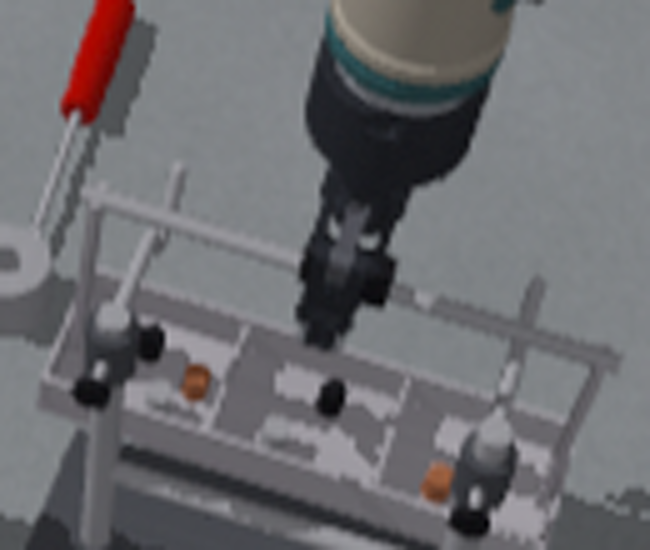

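The fingers are open and wrist force is near zero. The caddy hasn't moved. I'll retreat straight up along the tool axis.

Call:
drive_tool(commands=[[0,0,0,0,0,-0.01,0.1],[0,0,0,0,0,-0.025,0.1],[0,0,0,0,0,-0.045,0.1],[0,0,0,0,0,-0.07,0.1],[0,0,0,0,0,-0.1,0.1],[0,0,0,0,0,-0.13,0.1],[0,0,0,0,0,-0.14,0.1],[0,0,0,0,0,-0.14,0.1]])

```text
time_s: 15.5
eef_pos: [628.0, 185.9, 318.0]
ee_rot: [3.081, -0.201, 0.001]
force: [-0.1, -0.3, -0.2]
grip_width: 77.1
```

Call:
drive_tool(commands=[[0,0,0,0,0,0,0.1],[0,0,0,0,0,0,0.1],[0,0,0,0,0,0,0.1],[0,0,0,0,0,0,0.1],[0,0,0,0,0,0,0.1],[0,0,0,0,0,0,0.1],[0,0,0,0,0,0,0.1],[0,0,0,0,0,0,0.1]])

```text
time_s: 16.3
eef_pos: [627.2, 185.8, 316.0]
ee_rot: [3.08, -0.2, -0.004]
force: [-0.2, -0.1, 0.4]
grip_width: 76.6
```

Call:
drive_tool(commands=[[0,0,0,0,0,0,0.1],[0,0,0,0,0,0,0.1],[0,0,0,0,0,0,0.1],[0,0,0,0,0,0,0.1],[0,0,0,0,0,0,0.1],[0,0,0,0,0,0,0.1],[0,0,0,0,0,0,0.1],[0,0,0,0,0,0,0.1]])

```text
time_s: 17.1
eef_pos: [627.1, 185.8, 316.0]
ee_rot: [3.079, -0.2, -0.004]
force: [0.1, 0.2, 0.1]
grip_width: 77.0
```

```bash
python3 - <<'E'
from h import *
import cv2
show()
x,y=270,170
f1=read_camera("scene")["frame"];f=f1[y:y+130,x:x+150]
for i in range(6): g=read_camera("scene")["frame"]
print("diff",cv2.absdiff(g,f1)[170:300,270:420].max(axis=2).mean(),cv2.absdiff(g,f1)[170:300,270:420].max())
cv2.imwrite(f"pics/scene9f.png",g);cv2.imwrite(f"pics/scene9.png",cv2.resize(f,None,fx=5,fy=4.5,interpolation=cv2.INTER_CUBIC))
E
```

```text
t 17.1 tcp [627.1 185.8 316. ] x [ 0.992 -0.13   0.001] z [-0.006 -0.055 -0.998] F [0.11 0.16 0.06] T [ 0.079 -0.006 -0.029] w 77.0
diff 0.7877435897435897 8
```

View pics/scene9.png

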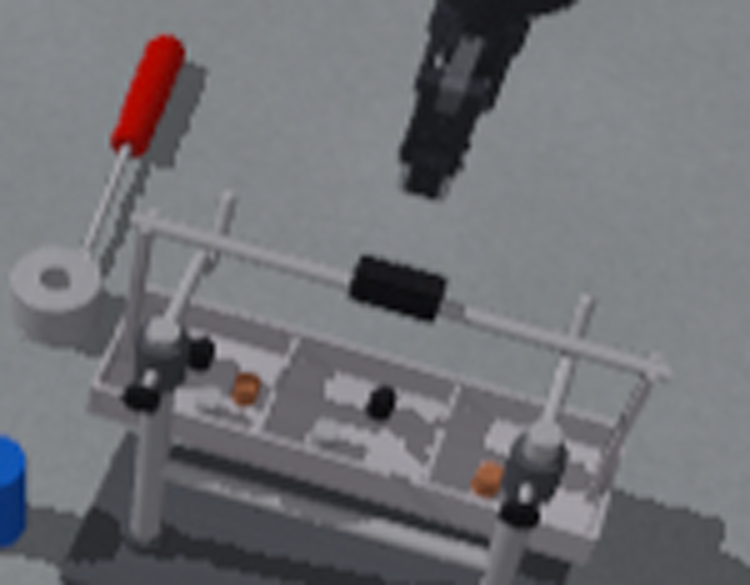

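View pics/scene9f.png

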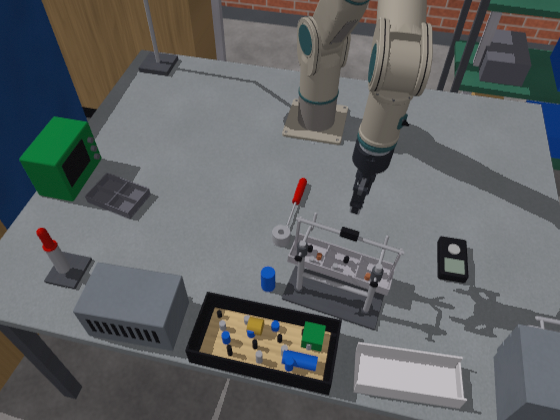

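The caddy hangs from both hooks with the gripper clear, the image is static and the bystanders haven't moved. One more check of the grip centre, at pixel (349.4,234), before handing in.

```bash
python3 - <<'E'
from h import *
p=onz("scene",(349.4,234),195)[:2]-[627.2,177.9];c,s=np.cos(-.13),np.sin(-.13)
print(p, "stand xy",p@[c,s],p@[-s,c]); close_job()
E
```

```text
[-1.53700078  2.85270051] stand xy -1.8938387916538029 2.629381339357149
the job is handed in; nothing more can be done
```

The caddy is hanging released from both hooks, and the job is handed in at about 17.5 s of the allowed 64 s. No verdict was reported.

- **Lift and carry:** I pinched the black grip and lifted the caddy about 110 mm. I carried it round to the tip side of the stand and lowered the bar into the pockets.
- **Finding the hooks:** The right hook touched first, with the bar axis at about 194 mm. I tilted the tool about 0.055 rad until the left hook shared the load.
- **Press:** The hooks carried about 15.5 N together for more than 0.4 s. That is about 7 N on the left and 8.5 N on the right, or about 9 and 6 N if the moment is corrected for side load. By either reading each was above 5 N and well below 20 N.
- **Release:** I eased the press, opened the fingers and retreated 140 mm straight up.

**Last checks:**
- Wrist force was near zero.
- The image did not change over 0.3 s, and the bystanders looked unmoved in the scene view.
- The grip centre measured 2 mm (stand x) and 3 mm (stand y) from the middle, within calibration error.
- After release, the load on each hook could only be judged from the picture, not measured.

No check failed. The only disagreement was in the first measurements: the post tops came out about 3 mm low (217 mm, not 220 mm), so I found the hook heights by feel.

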